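# Scan out and pull a charged battery pack

### The arm

A 6-joint arm with a two-finger parallel gripper is mounted at the origin on the work surface. World frame = base frame: x ahead of the robot, y to its left, z up, the work surface at z = 0. Lengths are in m, angles in rad, forces in N, time in s.
With the tool pointing down it reaches from about 0.35 to 0.775 m from the base axis. Payload 5.5 kg.
Tool frame: the origin (TCP) lies between the finger pads; the fingertips stand 19 mm ahead of it and the grasp point (between the pads) is the TCP; z points along the fingers, y is the direction in which the jaws open and shut (so a half turn about z gives the same grasp; the last joint's range is limited). The gripper opens to 85 mm and grips with 20 to 120 N. Pads are 22 mm wide; open, the fingers measure 114 mm over their backs; the gripper's body (76 mm by 85 mm) begins 54 mm behind the grasp point. The pads swing forward as they close: fully open they stand 13 mm farther back than shut.
Start: joints at [1.142, 0.313, 0.046, 1.304, 0, 1.431], TCP at [0.164, 0.551, 0.25] pointing down, gripper open.
Joint ranges: [-2.76, 2.76], [-0.86, 1.69], [-1.03, 1.26], [-2.2, 2.34], [-1.47, 1.5], [-3.14, 3.14]. Speed limits (rad/s): [2.57, 2.57, 3.14, 3.14, 3.14, 3.14].

### API

Orientations are given as a unit quaternion [w, x, y, z].
In Python, from workcell import get_state, cams, workorder gives the robot as it stands.
- The arm moves only by the tool play_rows, never from a script. Its argument "series" is text: rows parted by semicolons, each of 7 numbers parted by spaces: the opening in per cent of the stroke, from 0 (shut) to 100 (fully open), then the shift along the tool's x, y, z in cm, then the turn, a rotation vector about the tool's x, y, z in degrees. A call has 1 to 12 rows; each row shifts and turns the commanded pose from where the row before left it, along the tool's axes as they then stand; what a row does not reach is not made up. A row lasts 1/8 s, in which the tool goes at most 62.5 mm and 10.7 degrees, less where a joint would pass 70% of its speed; a pose out of reach is approached as far as the arm can. A call with a gripper value outside its range is refused whole. The fingers move at their own pace and stop on an object; "newtons" is the grip in N (left out, the last holds). Time passes only in rows, so rows that do not move let the fingers close. It gives the time, the measured TCP pose, the force and the opening at its end, in the units of the state.
- get_state(): the state, without advancing time (a new reading comes with each control period).
- cams.read_camera(name): name is "side" or "top" or "wrist"; returns the picture (384x512x3 uint8, red, green, blue); there is no depth.
- cams.get_calibration(name): a dict with "fx", "fy", "cx", "cy" (pixels), "rvec" (rotation vector, rad) and "tvec" (3), from world to camera coordinates, as OpenCV has them. Camera axes: x right, y down, z forward; pixel columns grow to the right and rows downward; lengths in m; the calibration is good to about 2 mm. A picture is of the moment at which its call begins: read the wrist's pose just before it. get_calibration takes no time and is no camera call; for the wrist camera it gives the pose at the moment of the call.
- workorder.hand_in(): hands the job in, once; it reports no verdict.
The state is a dict: "clock": time; "joint_pos": joint angles; "qvel": joint speeds; "tau": joint torques, N m; "tcp_pos": TCP position; "orientation": TCP orientation; "wrist_force": force on the tool from outside, world axes, zero at the start; "ft_torque": the same for the moment, N m; "finger_gap": finger opening in m.
Only numpy, scipy, OpenCV 4.12 (cv2) and the standard library are available. Lean on these libraries where they do the work, as an engineer would, in place of code of your own. Each camera call takes 0.05 s, during which the arm holds its last target.

### The job

Pick up the label reader, hold it steady for a good second with its eye looking straight down at the label on top of the taller of the two battery packs, from roughly a hand's width above it, and stand the reader back upright on its round rest. Then pinch the taller pack's two side catches together with the fingers, draw it straight up out of its charger and finish while holding it by the catches, still and upright, with its underside at least 15 cm above the bench. Leave the shorter pack seated in its charger and do not knock over or push the other things about.

Things in the scene. Friction and masses are not known exactly. Their poses are not given: they have to be found in the camera images.
- tall_pack: The taller battery pack: black block 92 x 40 x 100 mm (x, y, z), origin at the centre of its underside, z up. White barred label on top. On each long (y) side stands a grey upright ribbed catch plate, its centre plane 29 mm from the pack's middle. The lowest 36 mm of the pack sit in a charger bay. It weighs roughly 0.3 to 0.6 kg.
- tall_label (a point): Centre of the barred label (62 x 30 mm) on the taller pack's top face, 100 mm above the pack's underside, 106 mm above the bench while seated.
- tall_catch_l: The taller pack's catch on its +y side: grey plate 40 mm long (pack's x), 4 mm thick, its mid-thickness 29 mm to +y of the pack's origin; origin there, at the level of the pack's underside. The part clear of the charger, for the fingers, is 36 to 92 mm above the pack's underside (42 to 98 mm above the bench). A lug at its foot sticks 5 mm outward under a ledge of the charger.
- tall_catch_r: The same catch on the -y side, mirrored. Each catch slides 7 mm straight inward against a spring (4 N, 7.5 N at the stop) and springs back. Both must be in by over 4 mm before the pack can be lifted: press them right in to their stops and keep them so. Over the outsides of the two plates: 62 mm free, 48 mm pressed in.
- short_pack: The shorter battery pack: black block 92 x 40 x 62 mm (x, y, z), origin at the centre of its underside, z up. White barred label on top. On each long (y) side stands a grey upright ribbed catch plate, its centre plane 29 mm from the pack's middle. The lowest 36 mm of the pack sit in a charger bay. Same width and catches, must stay in its charger.
- charger_a: Charger under the taller pack: grey block 130 x 92 x 42 mm fixed to the bench, origin at the centre of its underside, its axes parallel to those of the seated pack. The floor of its bay is 6 mm above the bench, its top 42 mm. The pack has 1.5 mm of play in the bay and comes straight up.
- charger_b: The same charger under the shorter pack.
- scanner: Label reader on a black round foot, diameter 70, 12 mm thick. Origin: centre of the foot's underside, z up. An upright grey handle 34 x 30 mm (x, y) on the origin's axis reaches up to 150 mm; 62 to 92 mm up, a head 40 mm wide juts out to 95 mm along the reader's +x. Grip the handle's free part, 92 to 150 mm up, across its 30 mm. 0.2 to 0.4 kg.
- scanner_eye (a point): The reader's eye: middle of the window under the head, 75 mm along the reader's +x and 60 mm above its foot's underside. It looks straight down along the reader's -z and reads a label 40 to 170 mm below it whose centre is within 18 mm of its line of sight, while the held reader is nearly still for 1 s.
- scanner_rest: The reader's rest: round black rubber disc, 120 mm diameter, 6 mm thick, fixed to the bench; origin at the centre of its underside. The reader starts at its centre.
- tape: Bystander: roll of edging tape, 60 mm diameter, 18 mm high, lying flat.
- tin: Bystander: metal tin, 54 mm diameter, 36 mm high.
- spray: Bystander: white bottle, 64 mm diameter, 190 mm high.
- jar: Bystander: white jar, 72 mm diameter, 85 mm high.
- carton: Bystander: cardboard box 70 x 120 x 45 mm.
- squeegee: Bystander: flat white squeegee card 100 x 55 x 8 mm.
- spanner: Bystander: steel spanner 150 mm long, lying flat.
There are look-alikes about, which are no part of the job. Leave any purple look-alike of the charger_a alone. Leave any yellow look-alike of the tall_pack alone.

How it is judged:
By the outcome, as a careful person would: the job done as asked, in the order asked, and still so for the second after the job is handed in, while the arm keeps its last pose, push and grip.
It also fails if it takes over 61 s, if anything falls off the work surface, if the arm or the gripper's body presses on something with over 40 N, if the wrist force passes 120 N, or if a joint passes its speed limit or range.

## Working session

There is one attempt and no reset: what is moved stays moved. The work goes in short steps, Python scripts to look and compute and a tool call to move; the robot and the scene stay as the last step left them, time stands still between calls to the robot, and variables do not carry over. Pictures are saved under pics/ and viewed, and the job is handed in when it is done.

Besides the shell and the picture viewer there is one more tool, called after "Request:" in YAML: its name, and indented under it one key for each argument. play_rows: Moves the arm, as the interface text tells. Its arguments: {"type":"object","properties":{"series":{"type":"string"},"newtons":{"type":"number"}},"required":["series"]}

```bash
ls; mkdir -p pics; python3 - <<'E'
from workcell import get_state, cams
import cv2
s=get_state(); print(s)
for n in ("side","top","wrist"):
    c=cams.get_calibration(n); print(n,c)
    im=cams.read_camera(n); cv2.imwrite(f"pics/{n}0.png",im[:,:,::-1])
E
```

```text
pics
{'clock': 0.0, 'joint_pos': array([ 1.14240657e+00,  3.14000362e-01,  4.49784381e-02,  1.30359694e+00,
       -7.10161116e-06,  1.43114961e+00]), 'qvel': array([-1.90782750e-03, -1.03918962e-03,  9.38468894e-05, -4.27974535e-04,
        1.22993903e-03,  3.61777929e-04]), 'tau': array([-1.17830841e-04, -4.80626822e+01,  2.98532796e+01,  1.92879728e-02,
       -2.48428273e-05,  3.14708515e-06]), 'tcp_pos': array([0.16356709, 0.55074831, 0.24940864]), 'orientation': array([-2.51942354e-04,  1.43870455e-01,  9.89596110e-01, -8.75754365e-04]), 'wrist_force': array([-0.60290764, -0.9497332 ,  0.94877642]), 'ft_torque': array([0.01520324, 0.03047209, 0.0063342 ]), 'finger_gap': 0.08561303150852778}
side {'fx': 449.00220030489186, 'fy': 449.00220030489186, 'cx': 254.8376765673498, 'cy': 191.98833708500538, 'rvec': array([ 0.27513772, -2.87584018,  1.09226605]), 'tvec': array([0.46713625, 0.15246806, 1.18685503])}
top {'fx': 415.71839407346215, 'fy': 415.71839407346215, 'cx': 249.84880105458996, 'cy': 191.66623851350514, 'rvec': array([ 2.09227134, -2.14629327,  0.15876165]), 'tvec': array([0.01499749, 0.48187349, 1.20512068])}
wrist {'fx': 286.27854824666196, 'fy': 286.27854824666196, 'cx': 255.08187045311746, 'cy': 192.24708063336263, 'rvec': array([-2.30084591, -1.71844458, -0.27328232]), 'tvec': array([-0.57368414, -0.04142947,  0.3823132 ])}
```

View pics/top0.png

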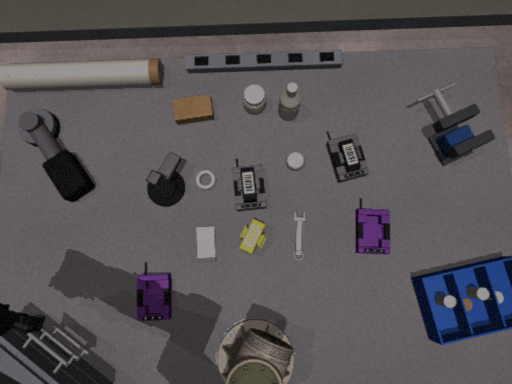

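View pics/side0.png

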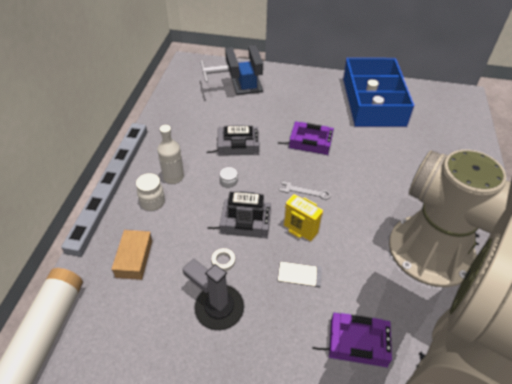

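View pics/wrist0.png

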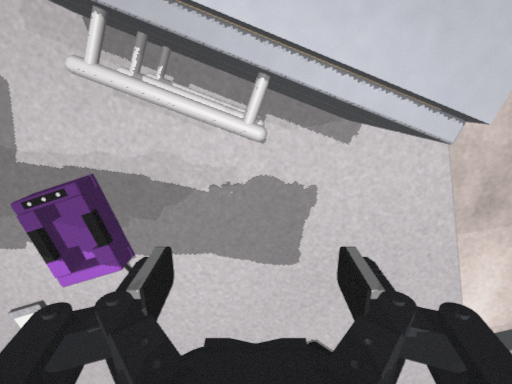

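Top view: the reader stands at about (166,185). Packs are at (249,186) and (348,157), chargers and look-alikes in purple at (154,297) and (373,231), and a yellow one at (253,236). I'll enlarge both packs and the reader.

```bash
cat > h.py <<'E'
import numpy as np, cv2
from workcell import get_state, cams
from scipy.spatial.transform import Rotation as R
def cal(n):
    c=cams.get_calibration(n); K=np.array([[c['fx'],0,c['cx']],[0,c['fy'],c['cy']],[0,0,1]])
    return K,R.from_rotvec(c['rvec']).as_matrix(),np.array(c['tvec'])
def ray(n,uv,z,C=None):
    K,Rm,t=C or cal(n); d=Rm.T@np.linalg.solve(K,[uv[0],uv[1],1]); o=-Rm.T@t
    return o+d*(z-o[2])/d[2]
def proj(n,P,C=None):
    K,Rm,t=C or cal(n); p=(K@(Rm@np.atleast_2d(P).T+t[:,None])).T; return p[:,:2]/p[:,2:]
def crop(src,x0,y0,w,h,s,out):
    im=cv2.imread(src)[y0:y0+h,x0:x0+w]; im=cv2.resize(im,None,fx=s,fy=s,interpolation=cv2.INTER_CUBIC)
    st=10
    for x in range(-(-x0//st)*st,x0+w,st):
        cv2.line(im,((x-x0)*s,0),((x-x0)*s,6),(0,255,255),1); cv2.putText(im,str(x),((x-x0)*s+1,16),0,.35,(0,255,255),1)
    for y in range(-(-y0//st)*st,y0+h,st):
        cv2.line(im,(0,(y-y0)*s),(6,(y-y0)*s),(0,255,255),1); cv2.putText(im,str(y),(8,(y-y0)*s+4),0,.35,(0,255,255),1)
    cv2.imwrite(out,im)
E
python3 - <<'E'
from h import *
crop('pics/top0.png',140,145,100,70,8,'pics/c_scan.png')
crop('pics/top0.png',222,150,60,70,8,'pics/c_pA.png')
crop('pics/top0.png',320,120,60,70,8,'pics/c_pB.png')
crop('pics/side0.png',180,110,130,140,4,'pics/c_sp.png')
crop('pics/side0.png',170,240,100,100,6,'pics/c_ss.png')
E
```

```text
(no output)
```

View pics/c_scan.png

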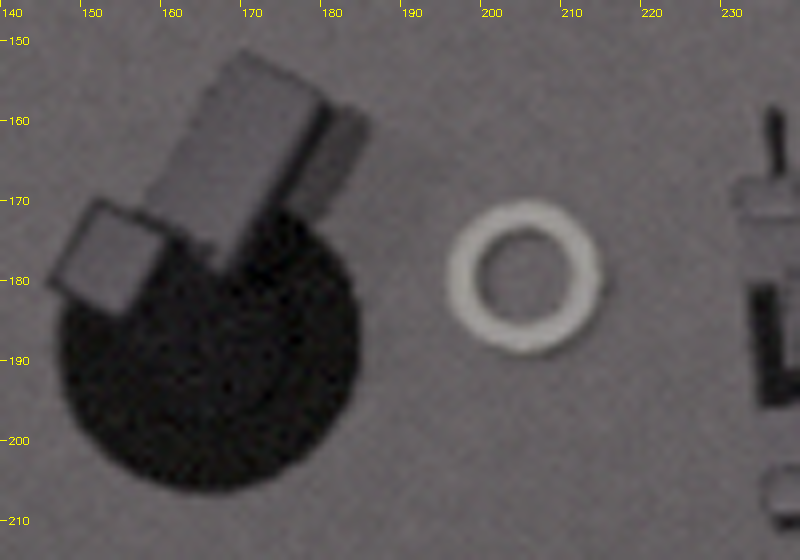

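View pics/c_pA.png

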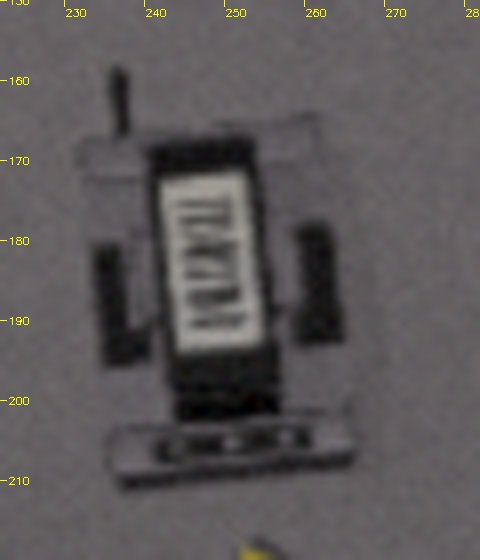

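View pics/c_pB.png

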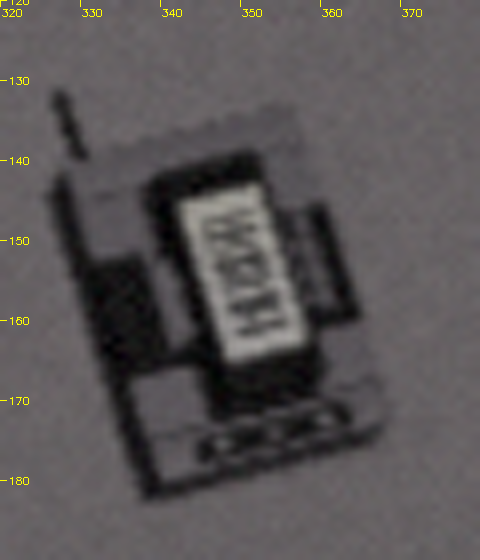

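View pics/c_sp.png

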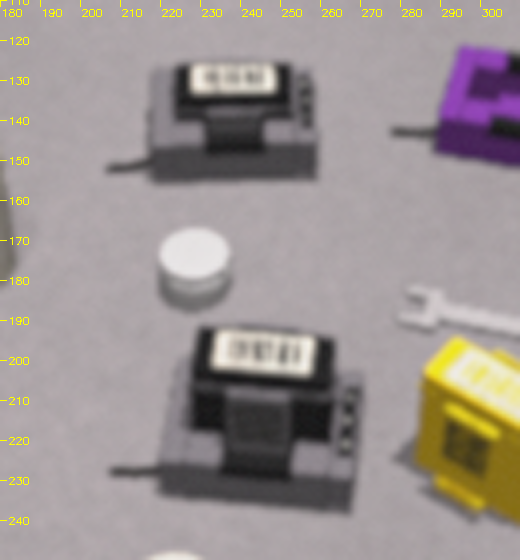

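View pics/c_ss.png

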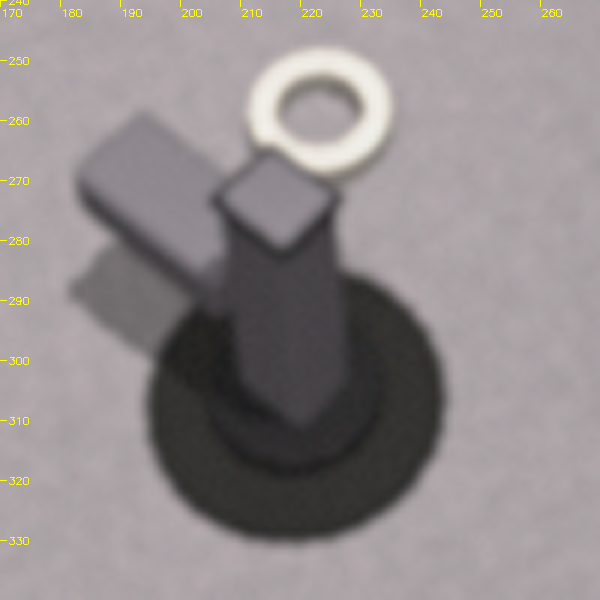

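The tall pack is the one at top (249,186) and side (246,205). In the side view its block stands clearly higher above the grey charger than the one at (238,140), and it is black, not yellow. I'll fit the poses from both views.

```bash
cat >> h.py <<'E'
from scipy.optimize import least_squares
def fit(obs,x0):
    # obs: list of (cam, local xyz (z world), uv)
    C={n:cal(n) for n in ('top','side')}
    def W(p,l): c,s=np.cos(p[2]),np.sin(p[2]); return [p[0]+c*l[0]-s*l[1],p[1]+s*l[0]+c*l[1],l[2]]
    f=lambda p:np.concatenate([proj(n,W(p,l),C[n])[0]-uv for n,l,uv in obs])
    r=least_squares(f,x0,loss='soft_l1'); return r.x,f(r.x).reshape(-1,2)
E
python3 - <<'E'
from h import *
np.set_printoptions(precision=4,suppress=True)
for uv,z in (((249,183),.106),((166,186),.006),((153,177),.156),((175,155),.098),((205.5,179.5),.018),((252,236),.1)): print(uv,ray('top',uv,z))
for uv,z in (((246,198),.106),((218,305),.006),((215,273),.156),((222,258),.018)): print('s',uv,ray('side',uv,z))
# pack: order corners
lt=[(242,172.9),(252.5,171.6),(255,193.4),(244,194.3)]
ls=[(233.3,192.5),(259.5,194.5),(258.5,204.3),(232.5,201.3)]
for n,l in (('top',lt),('side',ls)):
    P=np.array([ray(n,u,.106) for u in l]); print(n,P[:,:2].tolist(),np.linalg.norm(np.roll(P,-1,0)-P,axis=1),P.mean(0))
ht=[(152,170),(161,174.5),(154.5,184.5),(146,180)]
hs=[(214,264.5),(225,273),(216,282),(205,274)]
for n,l in (('top',ht),('side',hs)):
    P=np.array([ray(n,u,.156) for u in l]); print(n,P[:,:2].tolist(),np.linalg.norm(np.roll(P,-1,0)-P,axis=1),P.mean(0))
for l in [(169.5,151),(181,158)]: print('head',ray('top',l,.098))
E
```

```text
(249, 183) [0.496  0.0031 0.106 ]
(166, 186) [0.5136 0.2641 0.006 ]
(153, 177) [0.5105 0.2661 0.156 ]
(175, 155) [0.5871 0.2177 0.098 ]
(205.5, 179.5) [0.5282 0.1391 0.018 ]
(252, 236) [ 0.3455 -0.0017  0.1   ]
s (246, 198) [0.4983 0.0089 0.106 ]
s (218, 305) [0.5144 0.2663 0.006 ]
s (215, 273) [0.5128 0.2697 0.156 ]
s (222, 258) [0.5334 0.1436 0.018 ]
top [[0.5261172327775168, 0.022526475741617417], [0.5290559934230998, -0.007675275017563005], [0.4654534035038075, -0.013235882534980958], [0.4637255241744874, 0.018080245726664806]] [0.0303 0.0638 0.0314 0.0625] [0.4961 0.0049 0.106 ]
side [[0.534483815167101, -0.0031159454516541674], [0.4663099715891458, -0.009698627575461916], [0.4629086790655459, 0.023466525158808427], [0.5300061708288946, 0.026645589693792715]] [0.0685 0.0333 0.0672 0.0301] [0.4984 0.0093 0.106 ]
top [[0.5303890741386342, 0.26926037894208615], [0.5169316271560864, 0.24405860439100066], [0.4893361344156393, 0.26162658205804207], [0.502633059307305, 0.2853893359093652]] [0.0286 0.0327 0.0272 0.0321] [0.5098 0.2651 0.156 ]
side [[0.5199712254317312, 0.24964901831848418], [0.49199269061589557, 0.2656033229814576], [0.5054821706164461, 0.2902980954824646], [0.5329019508410013, 0.27611739716913236]] [0.0322 0.0281 0.0309 0.0295] [0.5126 0.2704 0.156 ]
head [0.5997 0.234  0.098 ]
head [0.5776 0.2    0.098 ]
```

```bash
cat >> h.py <<'E'
def plan(pos,ydeg):
    s=get_state(); w=s['orientation']; Rm=R.from_quat([w[1],w[2],w[3],w[0]])
    a=np.radians(ydeg); y=np.array([np.cos(a),np.sin(a),0]); z=np.array([0,0,-1.]); T=np.stack([np.cross(y,z),y,z],1)
    T=R.from_matrix(T)
    rv=np.degrees((Rm.inv()*T).as_rotvec()); d=np.array(pos)-s['tcp_pos']
    print('t',round(s['clock'],2),'pos',s['tcp_pos'].round(4),'F',s['wrist_force'].round(1),'gap',round(s['finger_gap'],4),'j',s['joint_pos'].round(2))
    print('shift cm (current axes)',(Rm.inv().apply(d)*100).round(2),'turn deg',rv.round(2),'; shift in final axes',(T.inv().apply(d)*100).round(2))
E
python3 -c "
from h import *
plan([.5115,.2665,.25],59.5)"
```

```text
t 0.15 pos [0.1636 0.5509 0.2496] F [-1.1  0.4  0.7] gap 0.0854 j [1.14 0.31 0.05 1.3  0.   1.43]
shift cm (current axes) [-4.145e+01 -1.735e+01 -2.000e-02] turn deg [-0.08 -0.   13.95] ; shift in final axes [-4.441e+01 -6.840e+00 -4.000e-02]
```

Request:
play_rows:
  series: "100 0 0 0 0 0 7;100 0 0 0 0 0 7;100 -4.9 -0.76 0 0 0 0;100 -4.9 -0.76 0 0 0 0;100 -4.9 -0.76 0 0 0 0;100 -4.9 -0.76 0 0 0 0;100 -4.9 -0.76 0 0 0 0;100 -4.9 -0.76 0 0 0 0;100 -4.9 -0.76 0 0 0 0;100 -4.9 -0.76 0 0 0 0;100 -5.2 -0.76 0 0 0 0;100 0 0 0 0 0 0"
  newtons: 40

```text
clock: 1.65
tcp_pos: [0.5139, 0.2642, 0.2494]
orientation: [0.0, 0.266, 0.964, -0.0]
wrist_force: [-0.9, 0.1, 0.3]
finger_gap: 0.0855
```

```bash
python3 - <<'E'
from h import *
plan([.5115,.2665,.25],59.5)
im=cams.read_camera('wrist'); cv2.imwrite('pics/w1.png',im[:,:,::-1])
C=cal('wrist'); 
for p in ([.5115,.2665,.156],[.5115,.2665,.006]): print(proj('wrist',p,C))
E
```

```text
t 1.65 pos [0.5139 0.2642 0.2494] F [-0.9  0.1  0.3] gap 0.0855 j [ 0.34  0.32  0.05  1.3  -0.    0.87]
shift cm (current axes) [ 0.32  0.08 -0.06] turn deg [-0.03  0.01 -0.34] ; shift in final axes [ 0.32  0.08 -0.06]
[[256.40479096 200.8943167 ]]
[[256.08506745 161.74389221]]
```

View pics/w1.png

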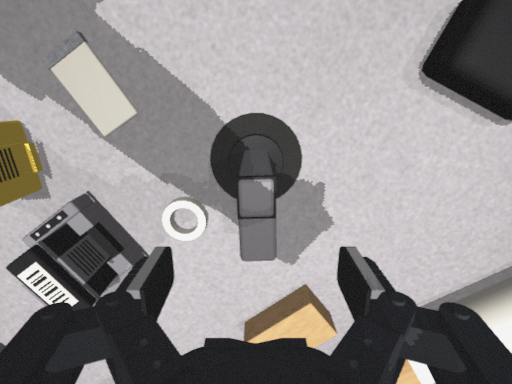

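The wrist view shows the reader's handle top with its centre at about (256.5,197.5), corners (238,178) to (275,217). The head points straight down the picture to y=261. The tall pack is at the left edge.

```bash
python3 - <<'E'
from h import *
np.set_printoptions(precision=4,suppress=True)
crop('pics/w1.png',200,105,120,165,4,'pics/w1c.png')
C=cal('wrist')
for uv,z in (((256.5,197.5),.156),((256,158),.006),((257,261),.098)): print(ray('wrist',uv,z,C))
E
```

```text
[0.509  0.2681 0.156 ]
[0.5072 0.2689 0.006 ]
[0.5908 0.2205 0.098 ]
```

View pics/w1c.png

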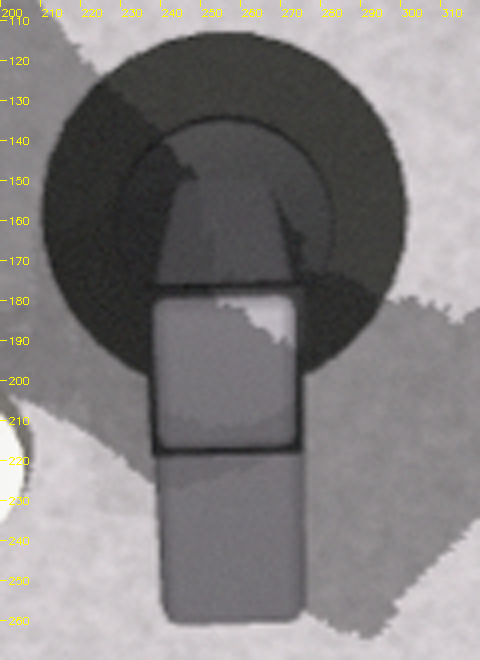

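```bash
python3 -c "
from h import *
plan([.5103,.2675,.130],59.5)"
```

```text
t 1.7 pos [0.5122 0.2653 0.2495] F [-0.9  0.   0.2] gap 0.0856 j [0.34 0.32 0.05 1.3  0.   0.88]
shift cm (current axes) [ 0.26  0.1  11.95] turn deg [-0.05 -0.06 -0.23] ; shift in final axes [ 0.28  0.09 11.95]
```

Request:
play_rows:
  series: "100 0.1 0.05 3 0 0 0;100 0 0 3 0 0 0;100 0 0 3 0 0 0;100 0 0 2 0 0 0;100 0 0 0.95 0 0 0;100 0 0 0 0 0 0;100 0 0 0 0 0 0"

```text
clock: 2.58
tcp_pos: [0.5112, 0.2681, 0.1319]
orientation: [0.001, 0.263, 0.965, 0.001]
wrist_force: [-0.1, 0.0, -0.1]
finger_gap: 0.0854
```

```bash
python3 - <<'E'
from h import *
plan([.5103,.2675,.130],59.5)
im=cams.read_camera('wrist'); cv2.imwrite('pics/w2.png',im[:,:,::-1])
E
```

```text
t 2.58 pos [0.5112 0.2681 0.1319] F [-0.1  0.  -0.1] gap 0.0854 j [ 0.34  0.38 -0.16  1.03  0.    0.88]
shift cm (current axes) [ 0.04 -0.1   0.19] turn deg [ 0.08  0.06 -0.02] ; shift in final axes [ 0.04 -0.1   0.19]
```

View pics/w2.png

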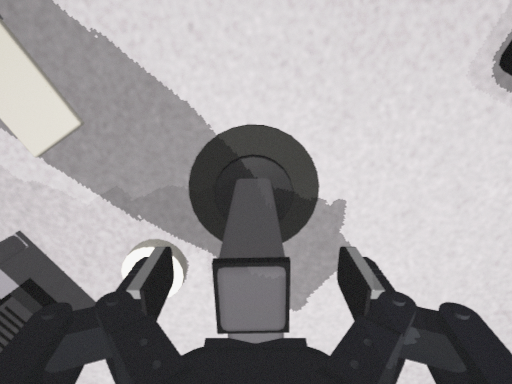

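Handle top spans columns 213–290 (middle 251.5) between pads at 172 and 339 (middle 255.5). I'll shift 1.5 mm toward −y, then close.

Request:
play_rows:
  series: "100 0 -0.15 0 0 0 0;60 0 0 0 0 0 0;40 0 0 0 0 0 0;0 0 0 0 0 0 0;0 0 0 0 0 0 0;0 0 0 0 0 0 0;0 0 0 0 0 0 0;0 0 0 0 0 0 0"
  newtons: 50

```text
clock: 3.62
tcp_pos: [0.5102, 0.2665, 0.131]
orientation: [0.0, 0.263, 0.965, 0.0]
wrist_force: [0.3, 1.6, 0.7]
finger_gap: 0.0294
```

```bash
python3 - <<'E'
from h import *
plan([.5103,.2675,.130],59.5)
E
```

```text
t 3.62 pos [0.5102 0.2665 0.131 ] F [0.3 1.6 0.7] gap 0.0294 j [ 0.34  0.38 -0.17  1.03  0.    0.87]
shift cm (current axes) [0.05 0.09 0.1 ] turn deg [ 0.04  0.01 -0.04] ; shift in final axes [0.05 0.09 0.1 ]
```

```bash
python3 - <<'E'
from h import *
C=cal('wrist')
im=cams.read_camera('wrist'); cv2.imwrite('pics/w3.png',im[:,:,::-1])
print(proj('wrist',[.5102,.2665,.156],C), ray('wrist',(251.5,295.5),.156,C))
plan([.4324,.0446,.261],59.5)
E
```

```text
[[255.75604315 300.12498183]] [0.50729551 0.26614746 0.156     ]
t 3.67 pos [0.5102 0.2665 0.131 ] F [0.5 1.6 1.3] gap 0.0293 j [ 0.34  0.38 -0.17  1.03  0.    0.87]
shift cm (current axes) [ -4.57 -23.06 -13.02] turn deg [ 0.04  0.01 -0.04] ; shift in final axes [ -4.55 -23.07 -13.  ]
```

View pics/w3.png

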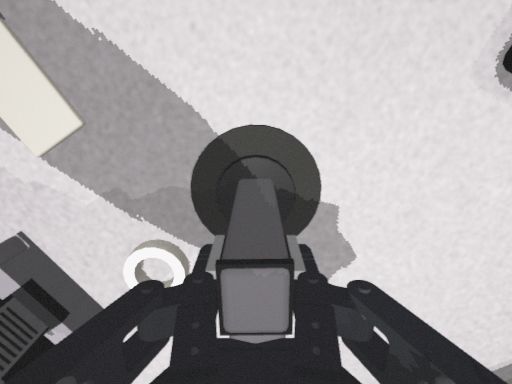

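The reader is gripped between the pads, with its handle top centred at (256,297). I'll lift it straight up.

Request:
play_rows:
  series: "0 0 0 -0.6 0 0 0;0 0 0 -1.6 0 0 0;0 0 0 -2.6 0 0 0;0 0 0 -3 0 0 0;0 0 0 -3 0 0 0;0 0 0 -1.6 0 0 0;0 0 0 -0.6 0 0 0;0 0 0 0 0 0 0"

```text
clock: 4.68
tcp_pos: [0.5098, 0.2662, 0.2604]
orientation: [-0.0, 0.263, 0.965, -0.0]
wrist_force: [-0.4, -0.7, -3.1]
finger_gap: 0.0293
```

```bash
python3 - <<'E'
from h import *
plan([.4324,.0446,.261],59.5)
im=cams.read_camera('side'); cv2.imwrite('pics/s4.png',im[:,:,::-1])
E
```

```text
t 4.67 pos [0.5098 0.2662 0.2604] F [-0.4 -0.7 -3.1] gap 0.0293 j [0.34 0.31 0.07 1.33 0.   0.87]
shift cm (current axes) [ -4.59 -23.02  -0.05] turn deg [-0.03 -0.03 -0.05] ; shift in final axes [ -4.58 -23.02  -0.06]
```

View pics/s4.png

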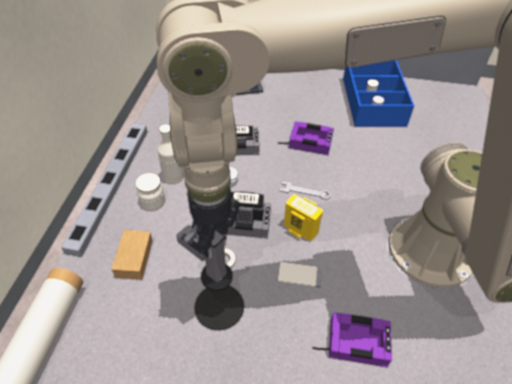

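The reader hangs upright clear of its rest at side (219,305). I'll carry it over the tall pack.

Request:
play_rows:
  series: "0 -0.2 -1 0 0 0 0;0 -0.4 -2 0 0 0 0;0 -0.5 -2.6 0 0 0 0;0 -0.6 -3 0 0 0 0;0 -0.6 -3 0 0 0 0;0 -0.6 -3 0 0 0 0;0 -0.6 -3 0 0 0 0;0 -0.5 -2.6 0 0 0 0;0 -0.4 -1.8 0 0 0 0;0 -0.2 -1 0 0 0 0;0 0 0 0 0 0 0;0 0 0 0 0 0 0"

```text
clock: 6.22
tcp_pos: [0.4328, 0.0452, 0.2607]
orientation: [-0.0, 0.263, 0.965, 0.0]
wrist_force: [0.6, 0.8, -3.2]
finger_gap: 0.0293
```

```bash
python3 - <<'E'
from h import *
plan([.4324,.0446,.261],59.5)
for n in('side','wrist','top'):
  im=cams.read_camera(n); cv2.imwrite(f'pics/{n}5.png',im[:,:,::-1])
a=cv2.imread('pics/side5.png');b=cv2.imread('pics/wrist5.png')
c=cv2.resize(np.hstack([a[100:350,150:350],b[60:310,:250]]),None,fx=1.75,fy=1.75);cv2.imwrite('pics/m5.png',c)
E
```

```text
t 6.22 pos [0.4328 0.0452 0.2607] F [ 0.6  0.8 -3.2] gap 0.0293 j [-0.08  0.04 -0.26  1.27  0.    0.45]
shift cm (current axes) [ 0.01 -0.07 -0.03] turn deg [ 0.02 -0.01 -0.03] ; shift in final axes [ 0.01 -0.07 -0.03]
```

View pics/side5.png

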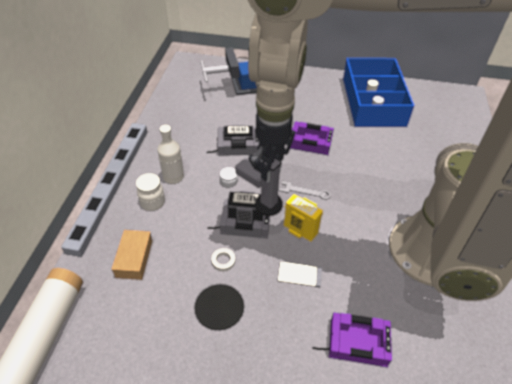

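View pics/wrist5.png

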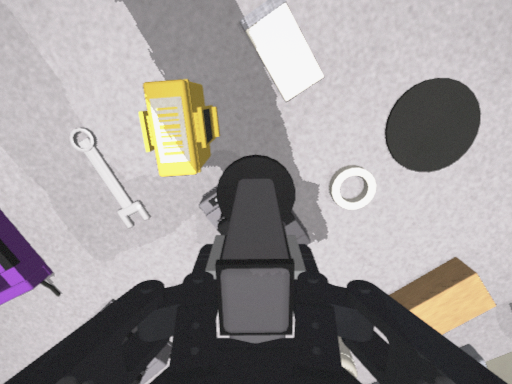

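Side view: the reader's head is near (252,170), above the label at (243,199). The rest is at (219,306). I'll check the eye against the label in a crop.

```bash
python3 - <<'E'
from h import *
np.set_printoptions(precision=4,suppress=True)
crop('pics/side5.png',210,130,100,120,5,'pics/c5.png')
s=get_state();p=s['tcp_pos']; a=np.radians(-30.5);u=np.array([np.cos(a),np.sin(a)]);v=np.array([-u[1],u[0]])
o=p[:2]-.001*u
for nm,lx,ly,lz in (('eye',.075,0,.06),('headUL',.095,.02,.092),('headUR',.095,-.02,.092),('headlowL',.095,.02,.062)):
    q=np.r_[o+lx*u+ly*v,p[2]-.125+lz]; print(nm,q,proj('side',q))
print(ray('wrist',(433,124),.006),ray('side',(219,306.5),.006))
E
```

```text
eye [0.4967 0.0078 0.1957] [[246.724  173.6395]]
headUL [0.524  0.0148 0.2277] [[234.8229 164.7565]]
headUR [ 0.5037 -0.0196  0.2277] [[246.0762 156.0347]]
headlowL [0.524  0.0148 0.1977] [[235.0676 173.5251]]
[0.5077 0.2679 0.006 ] [0.5112 0.2696 0.006 ]
```

View pics/c5.png

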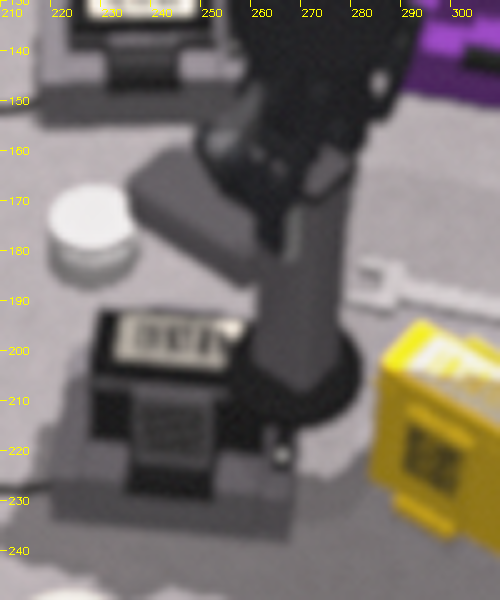

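View pics/top5.png

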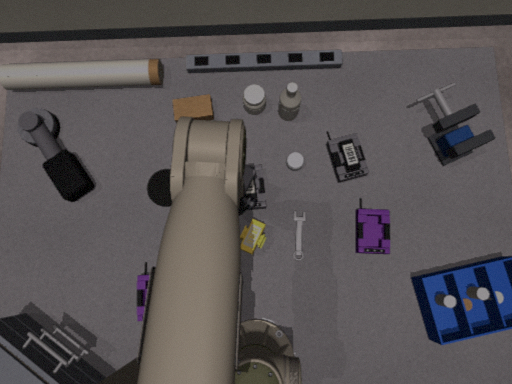

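The head's outer corner is seen at (234,166) against a predicted (234.8,164.8). The eye is therefore within a few mm of the label axis and about 90 mm above it. I'll hold for 1.5 s.

Request:
play_rows:
  series: "0 0 0 0 0 0 0;0 0 0 0 0 0 0;0 0 0 0 0 0 0;0 0 0 0 0 0 0;0 0 0 0 0 0 0;0 0 0 0 0 0 0;0 0 0 0 0 0 0;0 0 0 0 0 0 0;0 0 0 0 0 0 0;0 0 0 0 0 0 0;0 0 0 0 0 0 0;0 0 0 0 0 0 0"

```text
clock: 7.88
tcp_pos: [0.4327, 0.0448, 0.2608]
orientation: [-0.0, 0.263, 0.965, 0.0]
wrist_force: [0.2, 0.1, -3.3]
finger_gap: 0.0295
```

Request:
play_rows:
  series: "0 0 0 0 0 0 0;0 0 0 0 0 0 0;0 0 0 0 0 0 0;0 0 0 0 0 0 0;0 0 0 0 0 0 0;0 0 0 0 0 0 0"

```text
clock: 8.62
tcp_pos: [0.4328, 0.0448, 0.2608]
orientation: [0.0, 0.263, 0.965, 0.0]
wrist_force: [0.6, 0.5, -3.5]
finger_gap: 0.0293
```

```bash
python3 - <<'E'
from h import *
plan([.5102,.2665,.261],59.5)
E
```

```text
t 8.62 pos [0.4328 0.0448 0.2608] F [ 0.6  0.5 -3.5] gap 0.0293 j [-0.08  0.04 -0.26  1.27  0.    0.45]
shift cm (current axes) [ 4.600e+00  2.303e+01 -2.000e-02] turn deg [ 0.   -0.   -0.05] ; shift in final axes [ 4.580e+00  2.303e+01 -2.000e-02]
```

Now I'll carry it back over the rest.

Request:
play_rows:
  series: "0 0.2 1 0 0 0 0;0 0.4 2 0 0 0 0;0 0.5 2.6 0 0 0 0;0 0.6 3 0 0 0 0;0 0.6 3 0 0 0 0;0 0.6 3 0 0 0 0;0 0.6 3 0 0 0 0;0 0.5 2.6 0 0 0 0;0 0.4 1.8 0 0 0 0;0 0.2 1 0 0 0 0;0 0 0 0 0 0 0;0 0 0 0 0 0 0"

```text
clock: 10.12
tcp_pos: [0.5098, 0.2657, 0.2608]
orientation: [-0.0, 0.264, 0.965, -0.0]
wrist_force: [0.1, 0.1, -3.9]
finger_gap: 0.0295
```

```bash
python3 - <<'E'
from h import *
plan([.5102,.2665,.1315],59.5)
E
```

```text
t 10.12 pos [0.5098 0.2657 0.2608] F [ 0.1  0.1 -3.9] gap 0.0295 j [ 0.34  0.31  0.07  1.33 -0.    0.87]
shift cm (current axes) [1.000e-02 1.000e-01 1.293e+01] turn deg [-0.03 -0.   -0.08] ; shift in final axes [1.000e-02 9.000e-02 1.293e+01]
```

Request:
play_rows:
  series: "0 0 0.05 1 0 0 0;0 0 0 2.6 0 0 0;0 0 0 3 0 0 0;0 0 0 3 0 0 0;0 0 0 1.8 0 0 0;0 0 0 0.8 0 0 0;0 0 0 0.3 0 0 0;0 0 0 0.2 0 0 0;0 0 0 0 0 0 0;0 0 0 0 0 0 0"

```text
clock: 11.38
tcp_pos: [0.5107, 0.2669, 0.1344]
orientation: [0.0, 0.263, 0.965, 0.0]
wrist_force: [0.5, 0.0, -3.5]
finger_gap: 0.0295
```

Request:
play_rows:
  series: "0 0 0 0.15 0 0 0;0 0 0 0.1 0 0 0;0 0 0 0.05 0 0 0;0 0 0 0 0 0 0"

```text
clock: 11.88
tcp_pos: [0.5103, 0.2668, 0.131]
orientation: [0.0, 0.263, 0.965, 0.0]
wrist_force: [-0.9, -0.4, -1.8]
finger_gap: 0.0293
```

Request:
play_rows:
  series: "0 0 0 0.05 0 0 0;0 0 0 0 0 0 0;45 0 0 0 0 0 0;60 0 0 0 0 0 0;80 0 0 0 0 0 0;100 0 0 0 0 0 0;100 0 0 0 0 0 0"

```text
clock: 12.75
tcp_pos: [0.5103, 0.2667, 0.1303]
orientation: [0.0, 0.263, 0.965, 0.0]
wrist_force: [0.3, -0.7, -1.2]
finger_gap: 0.0856
```

```bash
python3 - <<'E'
from h import *
plan([.5102,.2665,.26],59.5)
im=cams.read_camera('wrist'); cv2.imwrite('pics/w6.png',im[:,:,::-1])
E
```

```text
t 12.75 pos [0.5103 0.2667 0.1303] F [ 0.3 -0.7 -1.2] gap 0.0856 j [ 0.34  0.38 -0.16  1.03  0.    0.88]
shift cm (current axes) [ -0.    -0.03 -12.97] turn deg [ 0.01  0.   -0.05] ; shift in final axes [ -0.    -0.03 -12.97]
```

View pics/w6.png

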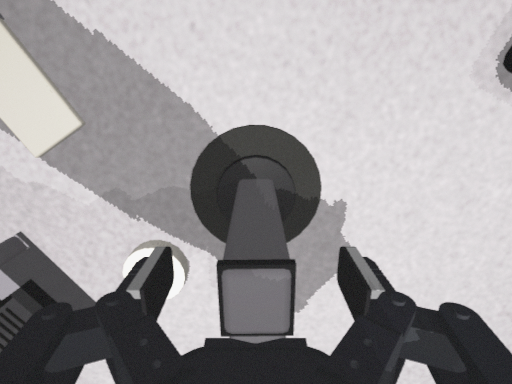

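The reader stands upright and concentric on its rest, handle at (256,297). I'll retreat straight up.

Request:
play_rows:
  series: "100 0 0 -1.5 0 0 0;100 0 0 -3 0 0 0;100 0 0 -3.5 0 0 0;100 0 0 -3 0 0 0;100 0 0 -2 0 0 0;100 0 0 0 0 0 0"

```text
clock: 13.55
tcp_pos: [0.5114, 0.2672, 0.2631]
orientation: [0.002, 0.263, 0.965, 0.001]
wrist_force: [-0.4, -0.2, -0.4]
finger_gap: 0.0854
```

```bash
python3 - <<'E'
from h import *
plan([.4975,.0065,.26],94.5)
E
```

```text
t 13.55 pos [0.5114 0.2672 0.2631] F [-0.4 -0.2 -0.4] gap 0.0854 j [0.34 0.31 0.07 1.33 0.   0.88]
shift cm (current axes) [-12.05 -23.15   0.26] turn deg [  0.16   0.24 -35.04] ; shift in final axes [  3.43 -25.88   0.31]
```

Request:
play_rows:
  series: "100 0 0 0 0 0 -8.75;100 0 0 0 0 0 -8.75;100 0 0 0 0 0 -8.75;100 0 0 0 0 0 -8.75;100 0.5 -3.7 0 0 0 0;100 0.5 -3.7 0 0 0 0;100 0.5 -3.7 0 0 0 0;100 0.5 -3.7 0 0 0 0;100 0.5 -3.7 0 0 0 0;100 0.5 -3.7 0 0 0 0;100 0.4 -3.7 0 0 0 0;100 0 0 0 0 0 0"

```text
clock: 15.05
tcp_pos: [0.496, 0.004, 0.2595]
orientation: [-0.001, -0.037, 0.999, 0.0]
wrist_force: [-0.5, -0.1, -0.3]
finger_gap: 0.0851
```

Request:
play_rows:
  series: "100 0 0 0 0 0 0;100 0 0 0 0 0 0"

```text
clock: 15.3
tcp_pos: [0.4963, 0.0068, 0.26]
orientation: [-0.0, -0.039, 0.999, 0.0]
wrist_force: [0.4, 1.0, 0.5]
finger_gap: 0.0852
```

```bash
python3 - <<'E'
from h import *
plan([.4975,.0065,.26],94.5)
C=cal('wrist')
im=cams.read_camera('wrist'); cv2.imwrite('pics/w7.png',im[:,:,::-1])
print(proj('wrist',[.4975,.0065,.106],C))
im=cams.read_camera('top'); cv2.imwrite('pics/top7.png',im[:,:,::-1])
E
```

```text
t 15.3 pos [0.4963 0.0068 0.26  ] F [0.4 1.  0.5] gap 0.0852 j [-0.15  0.16 -0.13  1.28  0.   -0.23]
shift cm (current axes) [-0.11 -0.04  0.  ] turn deg [ 0.02 -0.02  0.03] ; shift in final axes [-0.11 -0.04  0.  ]
[[254.92136643 182.89219768]]
```

View pics/w7.png

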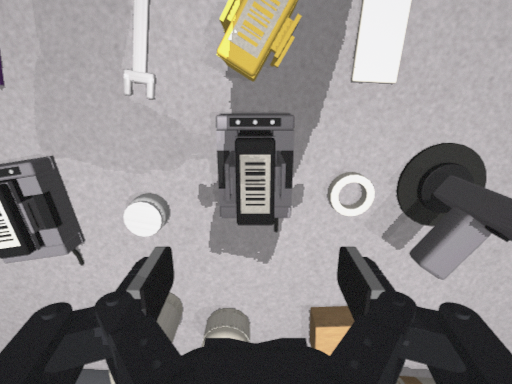

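```bash
python3 - <<'E'
from h import *
crop('pics/w7.png',205,100,100,140,5,'pics/w7c.png')
E
```

```text
(no output)
```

View pics/w7c.png

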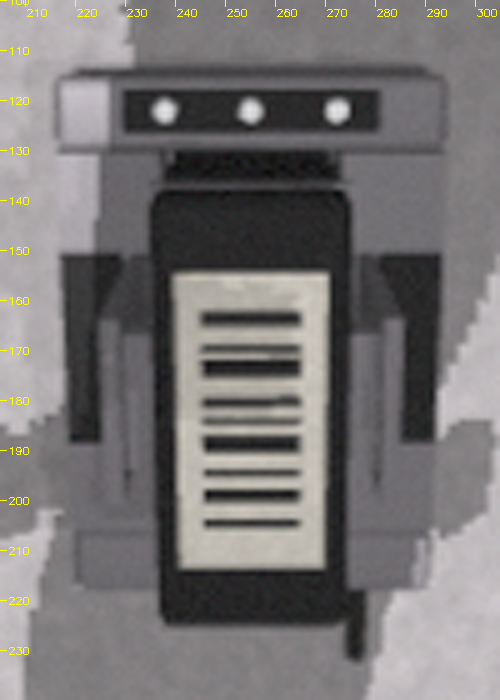

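The label is centred at (255.2,184.2) against a predicted (254.9,182.9), and its edges are parallel to the picture columns. The catches lie symmetrically at columns 227 and 283, so alignment is good. I'll descend partway and recheck.

Request:
play_rows:
  series: "100 -0.05 0 2 0 0 0;100 0 0 4 0 0 0;100 0 0 3 0 0 0;100 0 0 2 0 0 0;100 0 0 1 0 0 0;100 0 0 0 0 0 0;100 0 0 0 0 0 0"

```text
clock: 16.27
tcp_pos: [0.4977, 0.006, 0.1412]
orientation: [0.001, -0.039, 0.999, -0.0]
wrist_force: [0.8, -1.2, 0.2]
finger_gap: 0.0851
```

```bash
python3 - <<'E'
from h import *
plan([.4975,.0065,.072],94.5)
im=cams.read_camera('wrist'); cv2.imwrite('pics/w8.png',im[:,:,::-1])
E
```

```text
t 16.27 pos [0.4977 0.006  0.1412] F [ 0.8 -1.2  0.2] gap 0.0851 j [-0.15  0.23 -0.35  1.    0.   -0.23]
shift cm (current axes) [0.03 0.05 6.92] turn deg [-0.02  0.09 -0.03] ; shift in final axes [0.02 0.05 6.92]
```

View pics/w8.png

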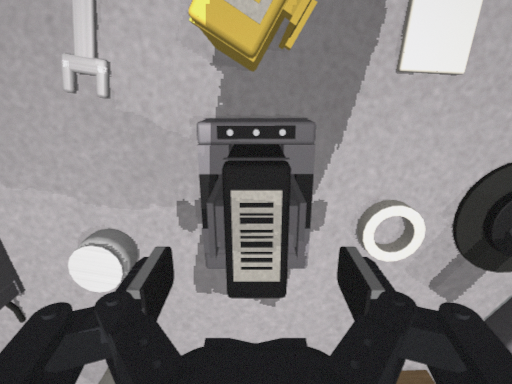

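Label middle is at column 257 and pad middle at 255.5, so they agree within 0.6 mm. I'll go down to the catches.

Request:
play_rows:
  series: "100 0 0.05 2 0 0 0;100 0 0 2.4 0 0 0;100 0 0 1.5 0 0 0;100 0 0 0.8 0 0 0;100 0 0 0.2 0 0 0;100 0 0 0 0 0 0;100 0 0 0 0 0 0"

```text
clock: 17.2
tcp_pos: [0.4975, 0.0064, 0.0719]
orientation: [0.001, -0.039, 0.999, -0.0]
wrist_force: [0.1, 0.3, -0.4]
finger_gap: 0.0856
```

```bash
python3 - <<'E'
from h import *
plan([.4975,.0065,.072],94.5)
for n in('wrist','side'):
  im=cams.read_camera(n); cv2.imwrite(f'pics/{n}9.png',im[:,:,::-1])
crop('pics/side9.png',190,150,120,100,6,'pics/c9.png')
E
```

```text
t 17.2 pos [0.4975 0.0064 0.0719] F [ 0.1  0.3 -0.4] gap 0.0856 j [-0.15  0.3  -0.45  0.83  0.   -0.23]
shift cm (current axes) [-0.    0.01 -0.01] turn deg [-0.01  0.07 -0.04] ; shift in final axes [-0.    0.01 -0.01]
```

View pics/wrist9.png

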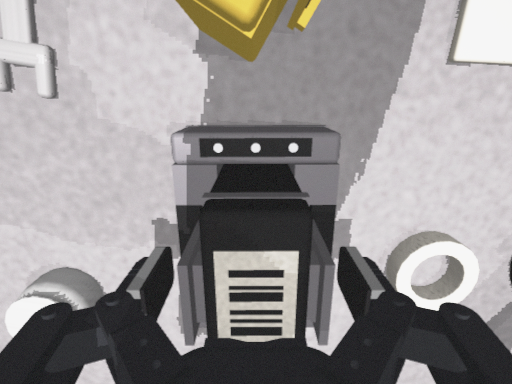

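View pics/c9.png

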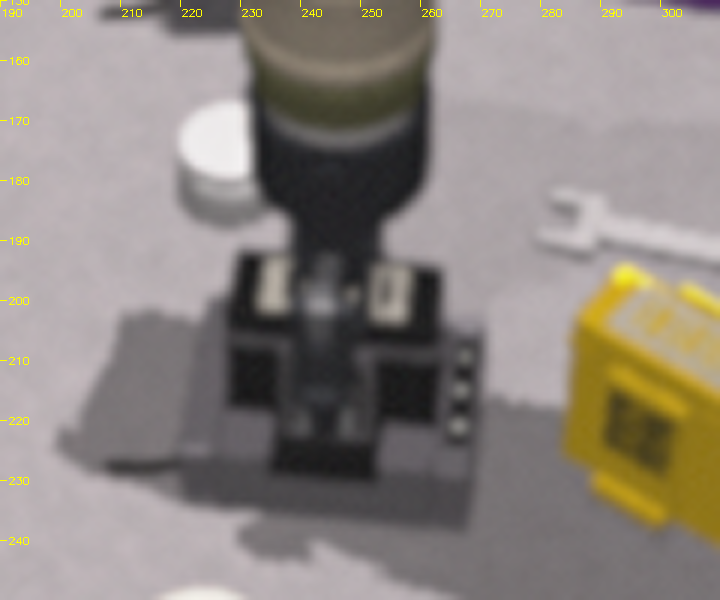

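The fingers straddle the catch plates (columns 178–332, middle 255; pads 172–339) and sit mid-plate in the side view. I'll close on them.

Request:
play_rows:
  series: "75 0 0 0 0 0 0;65 0 0 0 0 0 0;0 0 0 0 0 0 0;0 0 0 0 0 0 0;0 0 0 0 0 0 0;0 0 0 0 0 0 0;0 0 0 0 0 0 0;0 0 0 0 0 0 0"
  newtons: 70

```text
clock: 18.3
tcp_pos: [0.4976, 0.0066, 0.073]
orientation: [0.001, -0.039, 0.999, 0.0]
wrist_force: [-3.5, 2.3, 13.6]
finger_gap: 0.0434
```

```bash
python3 - <<'E'
from h import *
print(get_state()['ft_torque'])
for n in('wrist','side'):
  im=cams.read_camera(n); cv2.imwrite(f'pics/{n}10.png',im[:,:,::-1])
crop('pics/side10.png',190,150,120,100,6,'pics/c10.png')
E
```

```text
[0.22286725 0.62322117 0.09716238]
```

View pics/wrist10.png

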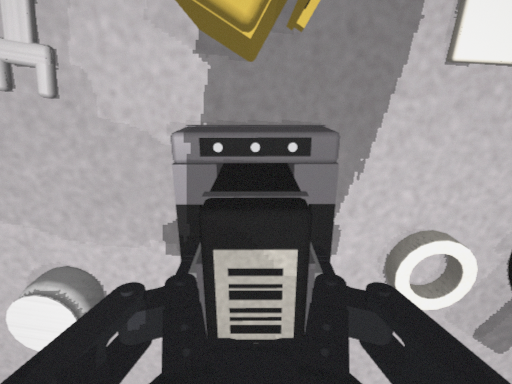

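View pics/c10.png

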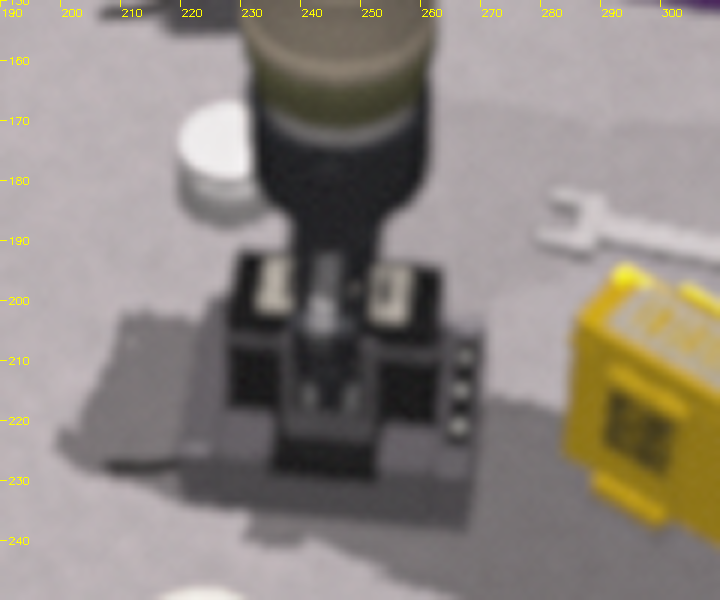

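Both catches look pressed in. I'll lift gently and watch the force.

Request:
play_rows:
  series: "0 0 0 -0.2 0 0 0;0 0 0 -0.3 0 0 0;0 0 0 -0.4 0 0 0;0 0 0 -0.4 0 0 0"

```text
clock: 18.9
tcp_pos: [0.4965, 0.0064, 0.0841]
orientation: [-0.001, -0.039, 0.999, 0.0]
wrist_force: [0.5, 0.6, -4.9]
finger_gap: 0.0427
```

Request:
play_rows:
  series: "0 0 0 -0.5 0 0 0;0 0 0 -0.7 0 0 0;0 0 0 -0.9 0 0 0;0 0 0 -1 0 0 0;0 0 0 -1 0 0 0"

```text
clock: 19.52
tcp_pos: [0.4971, 0.0064, 0.1262]
orientation: [0.0, -0.039, 0.999, 0.0]
wrist_force: [0.6, 0.3, -5.6]
finger_gap: 0.043
```

```bash
python3 - <<'E'
from h import *
plan([.4975,.0065,.27],94.5)
for n in('wrist','side'):
  im=cams.read_camera(n); cv2.imwrite(f'pics/{n}11.png',im[:,:,::-1])
a=cv2.imread('pics/side11.png')[120:270,180:320];b=cv2.imread('pics/wrist11.png')
cv2.imwrite('pics/m11.png',np.hstack([cv2.resize(a,(358,384)),b[:,70:]]))
E
```

```text
t 19.52 pos [0.4971 0.0064 0.1262] F [ 0.6  0.3 -5.6] gap 0.043 j [-0.15  0.24 -0.37  0.96  0.   -0.23]
shift cm (current axes) [-5.000e-02  1.000e-02 -1.438e+01] turn deg [-0.    0.03 -0.05] ; shift in final axes [-4.000e-02  1.000e-02 -1.438e+01]
```

View pics/m11.png

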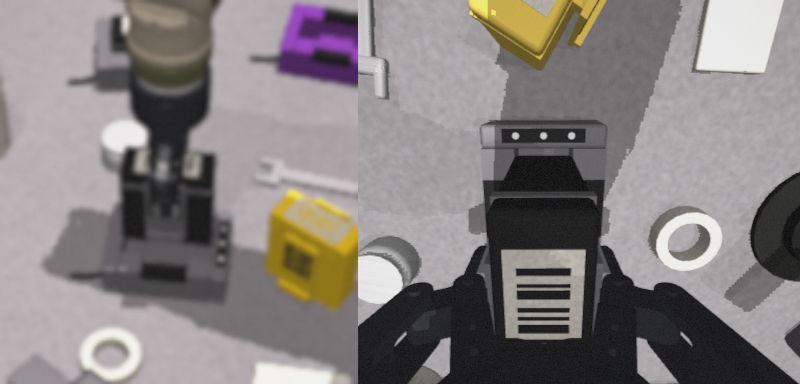

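The pack is rising with the gripper (label unchanged between the fingers) and the force is a steady 5.6 N. I'll continue up.

Request:
play_rows:
  series: "0 0 0 -0.6 0 0 0;0 0 0 -1.2 0 0 0;0 0 0 -2 0 0 0;0 0 0 -2.2 0 0 0;0 0 0 -2.2 0 0 0;0 0 0 -2.2 0 0 0;0 0 0 -1.8 0 0 0;0 0 0 -1 0 0 0;0 0 0 -0.5 0 0 0;0 0 0 0 0 0 0;0 0 0 0 0 0 0;0 0 0 0 0 0 0"

```text
clock: 21.12
tcp_pos: [0.4966, 0.0065, 0.2616]
orientation: [-0.001, -0.039, 0.999, 0.0]
wrist_force: [0.3, -0.9, -5.9]
finger_gap: 0.0427
```

Request:
play_rows:
  series: "0 0 0 0 0 0 0;0 0 0 0 0 0 0;0 0 0 0 0 0 0;0 0 0 0 0 0 0"

```text
clock: 21.62
tcp_pos: [0.497, 0.0064, 0.2623]
orientation: [0.0, -0.039, 0.999, 0.0]
wrist_force: [-0.2, 0.3, -5.5]
finger_gap: 0.0426
```

```bash
python3 - <<'E'
from h import *
plan([.4975,.0065,.27],94.5)
for n in('wrist','side','top'):
  im=cams.read_camera(n); cv2.imwrite(f'pics/{n}12.png',im[:,:,::-1])
a=np.radians(4.5);u=np.array([np.cos(a),np.sin(a),0]);v=np.array([-u[1],u[0],0]); p=get_state()['tcp_pos']
dz=p[2]-.0725
for x in(-.046,.046): print('bottom +y corners',proj('side',np.r_[p[:2],.006+dz]+u*x+v*.02), 'underside z',.006+dz)
E
```

```text
t 21.62 pos [0.497  0.0064 0.2623] F [-0.2  0.3 -5.5] gap 0.0426 j [-0.15  0.16 -0.13  1.29  0.   -0.23]
shift cm (current axes) [-0.05  0.   -0.77] turn deg [ 0.01  0.01 -0.05] ; shift in final axes [-0.05  0.   -0.77]
bottom +y corners [[264.77740609 180.83405237]] underside z 0.19581546799975585
bottom +y corners [[226.75229866 177.49314398]] underside z 0.19581546799975585
```

View pics/side12.png

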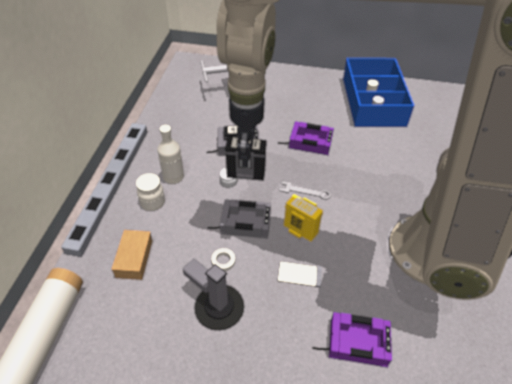

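View pics/wrist12.png

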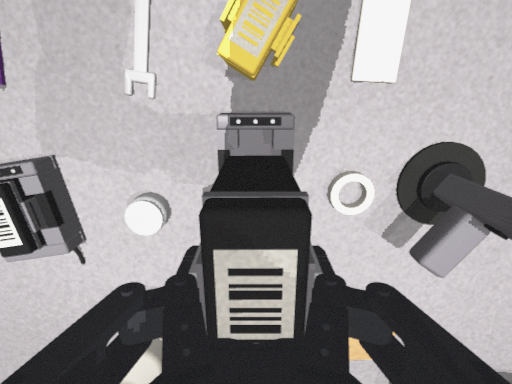

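View pics/top12.png

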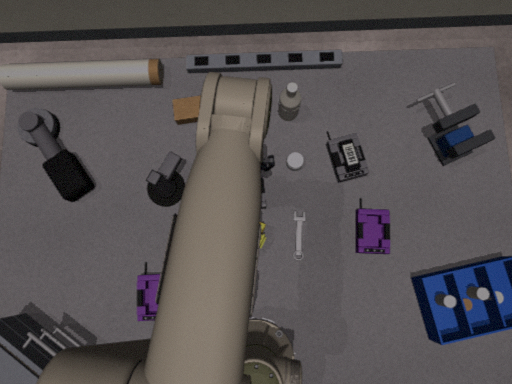

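The pack hangs upright. Its lower edge at side (227–265, 178–181) matches the prediction for an underside at 0.196 m. The reader stands on its rest at (219,305), the short pack is seated, and the bystanders are where they were. I'll hand it in.

```bash
python3 -c "
from workcell import workorder,get_state
print(get_state()['qvel'].round(4)); print(workorder.hand_in())"
```

```text
[ 0.0007 -0.0003  0.0003 -0.0016 -0.0005 -0.0003]
the job is handed in; nothing more can be done
None
```

The job is done and was handed in at about 21.8 s of the 61 s allowed; handing in gives no verdict, so the result rests on my own checks.

- **Label reading:** I held the reader still for about 2.3 s. By calculation its eye was about 90 mm above the taller pack's label and within a few mm of its centre. Nothing in the state confirms that the label was actually read.
- **Reader put back:** it stands upright and centred on its rest. It went down within 1 mm of where I picked it up.
- **Taller pack:** I pinched both catches with a 70 N grip and drew the pack straight up. It now hangs upright and still, with its underside at about 0.196 m. The wrist force is a steady 5.5 N, which is the pack's weight.
- **Everything else:** the shorter pack is still in its charger. The bystanders and look-alikes I could see have not moved; the jar and carton were partly hidden by the arm in the last top view, but both are in place in the last side view.

Two readings were slightly off:
- **Finger opening:** it read about 43 mm with the catches pressed, instead of the 48 mm given. I put this down to the fingers flexing under the grip.
- **Wrist force:** closing on the catches briefly showed 13.6 N, which went away once I lifted. That is far below the 120 N limit.

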